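# Clamp the oak blank in the cam clamp

### The job

Stand the oak blank centrally in the nest of the green cam clamp and let go of it, then take the red handle in a light grip and crank it counter-clockwise (seen from above), without forcing it, until the follower's foot is over the cam's corner and rests on the cam's yellow-marked flat, so that the pad stays pressed on the blank when you let go of the handle. Leave everything else on the bench where it is.

Things in the scene. Friction and masses are not known exactly. Their poses are not given: they have to be found in the camera images.
- oak_blank: Pale oak block, 100 mm (its x) x 40 mm (its y) x 60 mm high (z), about 190 g; origin at the centre of its underside. It stands loose on the bench and is gripped across its 40 mm.
- clamp: Green cam clamp fixed to the bench. Base plate 150 (x) x 285 mm (y, -125 to +160), 20 thick; origin on the bench, z up. Along its y, in mm: fence (inner face at y = -77, 120 long, top z = 42), nest, sprung pad, rod guide (y 7 to 40, top z = 49), follower foot, cam and crank on an upright shaft at y = +100. Nest open at both x ends; fence and pad stand only 22 above the plate.
- nest (a point): Centre of the nest's floor, the plate's top (20 mm above the bench), midway in the 52 mm gap from fence to open pad. Axes as the clamp's. The blank stands here with its 100 mm side along the clamp's x, its underside's centre within 25 mm in x; in y the pad will push it to the fence, but it must stand on the plate, not on fence or pad.
- pad: Wooden pad, 60 mm wide (x), 12 thick, top 43 above the bench, on the follower with its own 1.5 N/mm spring; origin at bench height under the middle of its back (the +y face). It pushes the blank to the fence (clamp -y); a blank against the fence is met when the follower has moved 12 mm.
- cam_axis (a point): Point on the crank shaft's upright axis, 90 mm above the bench (axes as the clamp's).
- handle: Red upright handle of the crank, 24 mm diameter, 54 tall, from 58 to 112 above the bench, spinning freely on its pin; origin on its centre line at its lower end, 58 above the bench. It runs on a circle of 65 mm radius about the cam axis. Hold it 85 to 95 above the bench with 20 to 35 N of grip; the flat crank arm lies below (50 to 58).
- crank (a joint): Crank angle in rad, growing counter-clockwise from above. At 0 the handle lies 15 degrees counter-clockwise of the clamp's +x as seen from the shaft; stops at 0 and 4.7. Starts at 0 to 0.45. The cam is set differently on its shaft each time: its flat meets the foot anywhere from 1.9 to 3.6; only the yellow mark, the follower's travel and the feel tell where.
- follower (a joint): Follower travel (m, to the fence), 0 on the cam's round. The cam's flat lies between corners 30 degrees apart. For 80 degrees before the flat the handle resists (to 11 N) till travel is 18 mm on the 1st corner; then for 15 degrees it is drawn on and the foot sinks 1 mm to sit on the flat (17 mm), which holds. 15 degrees past that is the 2nd corner, then it falls off. Let go early, it springs back.
- walnut_offcut: dark walnut offcut, 70 x 50 x 35 mm; origin at the centre of its underside. Bystander
- glue_bottle: white glue bottle with orange cap, 56 mm across, 130 mm tall; origin at the centre of its underside. Bystander
- hammer: hammer lying on the bench; origin in its underside, along its length. Bystander
- tape_roll: yellow roll, 90 mm across, 24 mm tall, lying flat; origin at the centre of its underside. Bystander
- screwdriver: screwdriver lying on the bench; origin in its underside, along its length. Bystander
- pencil_cup: blue cup, 70 mm across, 90 mm tall; origin at the centre of its underside. Bystander
There are look-alikes about, which are no part of the job. Of the things that look like the oak_blank, the smallest one is meant.

How it is judged:
By the outcome, as a careful person would: the job done as asked, in the order asked, and still so for the second after the job is handed in, with the robot touching nothing.
It also fails if it takes over 70 s, if anything falls off the work surface, if the arm or the gripper's body presses on something with over 40 N, if the wrist force passes 120 N, or if a joint passes its speed limit or range.

### The arm

A 6-joint arm with a two-finger parallel gripper is mounted at the origin on the work surface. World frame = base frame: x ahead of the robot, y to its left, z up, the work surface at z = 0. Lengths are in m, angles in rad, forces in N, time in s.
With the tool pointing down it reaches from about 0.35 to 0.725 m from the base axis. Payload 4.3 kg.
Tool frame: the origin (TCP) lies midway between the tips of the shut fingers; the grasp point (between the pads) lies 19 mm behind it; x points along the fingers, z is the direction in which the jaws open and shut, and the axes are right-handed (so a half turn about x gives the same grasp; the last joint's range is limited). The gripper opens to 85 mm and grips with 20 to 120 N. Pads are 22 mm wide; open, the fingers measure 114 mm over their backs; the gripper's body (76 mm by 85 mm) begins 54 mm behind the grasp point. The pads swing forward as they close: fully open they stand 13 mm farther back than shut.
Start: joints at [-1.256, 0.377, 0.081, 1.274, 0, 1.46], TCP at [0.237, -0.524, 0.231] pointing down, gripper open.
Joint ranges: [-2.72, 2.72], [-0.84, 1.66], [-1.02, 1.22], [-1.77, 2.12], [-1.37, 1.28], [-3.14, 3.14]. Speed limits (rad/s): [2.57, 2.57, 3.14, 3.14, 3.14, 3.14].

### API

Orientations are given as a rotation vector (axis times angle).
In Python, from workcell import bot gives the robot as it stands.
- The arm moves only by the shell command python3 -m crank 'ROWS' [FORCE]. ROWS is text: rows parted by semicolons, each of 7 numbers parted by spaces: the shift along the tool's x, y, z in cm, then the turn, a rotation vector about the tool's x, y, z in degrees, then the closure, from 0 (fully open) to 1 (shut). In form: x y z rx ry rz grip; .... A call has 1 to 8 rows; each row is the pose to reach, as a shift and turn from the pose commanded when the call began, along the tool's axes at that moment; what a row does not reach only later rows make up. A row lasts 1/12 s, in which the tool goes at most 41.7 mm and 7.16 degrees, less where a joint would pass 70% of its speed; a pose out of reach is approached as far as the arm can. A call with a gripper value outside its range is refused whole. The fingers move at their own pace and stop on an object; FORCE is the grip in N (left out, the last holds). Time passes only in rows, so rows that repeat a pose let the fingers close. It gives the time, the measured TCP pose, the force and the opening at its end, in the units of the state.
- bot.get_state(): the state, without advancing time (a new reading comes with each control period).
- bot.capture(name): name is "scene" or "top" or "wrist"; returns the picture (480x640x3 uint8, red, green, blue); there is no depth.
- bot.camera_info(name): a dict with "fov_y" (degrees; the focal length in pixels is half the picture's height over the tangent of half this angle, whatever the lens; pixels are square), "cx", "cy" (the principal point, pixels), "D" ([k1, k2, p1, p2, k3] as OpenCV has them; the pictures are not rectified), "extrinsics" (4x4, takes a point from world to camera coordinates). Camera axes: x right, y down, z forward; pixel columns grow to the right and rows downward; lengths in m; the calibration is good to about 2 mm. A picture is of the moment at which its call begins: read the wrist's pose just before it. camera_info takes no time and is no camera call; for the wrist camera it gives the pose at the moment of the call.
- bot.hand_in(): hands the job in, once; it reports no verdict.
Trained networks look in the newest picture that a camera, given by its name, has taken for a name from the list of things; names that differ only in an ending like _2 or _b are one class to them, and where a whole thing is asked for, a point or a joint stands for the part that bears it (a point fixed in the world has none). Each returns a list of dicts, best first, with "confidence" (0 to 1); they miss things now and then, are a little off and sometimes report something else, mostly with a low value. They report only what shows in the picture. A call takes as long as a camera call. They do not tell look-alikes from the thing itself.
- bot.find_in(camera, label): "rect" ([centre column, centre row, width, height] in pixels, round what is visible of it).
- bot.place_of(camera, label): "location" ([row, column] in pixels: a listed point, or the origin of a listed thing).
The state is a dict: "clock": time; "q": joint angles; "qd": joint speeds; "effort": joint torques, N m; "tcp_pos": TCP position; "tcp_rot": TCP orientation; "contact_force": force on the tool from outside, world axes, zero at the start; "ft_torque": the same for the moment, N m; "finger_gap": finger opening in m.
Only numpy, scipy, OpenCV 4.12 (cv2) and the standard library are available. Lean on these libraries where they do the work, as an engineer would, in place of code of your own. Each camera call takes 0.05 s, during which the arm holds its last target. There are 200 camera calls.

## Working session

There is one attempt and no reset: what is moved stays moved. The work goes in short steps, Python scripts to look and compute and a shell command to move; the robot and the scene stay as the last step left them, time stands still between calls to the robot, and variables do not carry over. Pictures are saved under pics/ and viewed, about 8 in all and at most 12, crops included, and the job is handed in when it is done.

```bash
ls; mkdir -p pics
cat > h.py <<'E'
import numpy as np, cv2
from scipy.spatial.transform import Rotation as R
from workcell import bot
def K(n):
    c=bot.camera_info(n); f=240/np.tan(np.radians(c['fov_y'])/2)
    return np.array([[f,0,c['cx']],[0,f,c['cy']],[0,0,1.]]),np.array(c['D'],float),np.array(c['extrinsics'])
def back(n,uv,z,cam=None):
    k,D,E=cam or K(n)
    p=cv2.undistortPoints(np.array([[uv]],float),k,D)[0,0]
    d=E[:3,:3].T@np.array([p[0],p[1],1]); o=-E[:3,:3].T@E[:3,3]
    return o+d*(z-o[2])/d[2]
def proj(n,P,cam=None):
    k,D,E=cam or K(n)
    return cv2.projectPoints(np.atleast_2d(np.array(P,float)),cv2.Rodrigues(E[:3,:3])[0],E[:3,3],k,D)[0][:,0]
def snap(n,f):
    im=bot.capture(n); cv2.imwrite('pics/'+f,im[:,:,::-1]); return im
E
python3 - <<'E'
from h import *
s=bot.get_state();print(s['tcp_pos'],s['tcp_rot'],s['clock'],s['finger_gap']);print(R.from_rotvec(s['tcp_rot']).as_matrix().round(3))
for n in('top','scene'):
    snap(n,n+'1.png'); print(n,(-K(n)[2][:3,:3].T@K(n)[2][:3,3]).round(3))
    for l,z in(('oak_blank',0),('clamp',0),('nest',.02),('cam_axis',.09),('handle',.058),('pad',0)):
        for d in bot.place_of(n,l): 
            r,c=d['location']; print(n,l,round(d['confidence'],2),[round(c),round(r)],back(n,(c,r),z).round(3))
    for d in bot.find_in(n,'oak_blank'): print('rect',d)
E
```

```text
pics
[ 0.23677997 -0.52327913  0.23036902] [ 0.89209458  1.38233848 -0.89003682] 0.0 0.08547040284633121
[[-0.001  0.911  0.412]
 [ 0.002  0.412 -0.911]
 [-1.     0.    -0.002]]
top [0.401 0.014 1.046]
top oak_blank 0.69 [400, 260] [ 0.462 -0.192  0.   ]
top oak_blank 0.65 [404, 332] [ 0.299 -0.199  0.   ]
top oak_blank 0.62 [472, 365] [ 0.227 -0.352  0.   ]
top oak_blank 0.45 [278, 240] [0.504 0.087 0.   ]
top nest 0.9 [298, 243] [0.496 0.042 0.02 ]
top nest 0.45 [131, 245] [0.489 0.415 0.02 ]
top cam_axis 0.71 [230, 233] [0.51  0.182 0.09 ]
top handle 0.71 [421, 185] [ 0.625 -0.23   0.058]
top handle 0.53 [222, 210] [0.564 0.207 0.058]
top pad 0.73 [282, 243] [0.499 0.079 0.   ]
rect {'rect': [407.6, 335.4, 47.6, 67.9], 'confidence': 0.89}
rect {'rect': [404.4, 258.1, 32.7, 46.5], 'confidence': 0.59}
scene [1.077 0.678 0.721]
scene oak_blank 0.92 [312, 173] [ 0.229 -0.345  0.   ]
scene oak_blank 0.71 [277, 219] [ 0.464 -0.211  0.   ]
scene oak_blank 0.65 [326, 195] [ 0.284 -0.217  0.   ]
scene clamp 0.68 [246, 203] [ 0.484 -0.333  0.   ]
scene clamp 0.58 [342, 284] [0.511 0.094 0.   ]
scene nest 0.69 [334, 263] [0.49  0.045 0.02 ]
scene cam_axis 0.87 [377, 273] [0.505 0.188 0.09 ]
scene cam_axis 0.4 [366, 304] [0.588 0.237 0.09 ]
scene pad 0.53 [342, 277] [0.495 0.077 0.   ]
rect {'rect': [281.8, 213.6, 33.7, 42.1], 'confidence': 0.95}
rect {'rect': [314.4, 156.2, 26.5, 33.3], 'confidence': 0.95}
rect {'rect': [326.9, 184.2, 50.8, 46.3], 'confidence': 0.8}
```

View pics/top1.png

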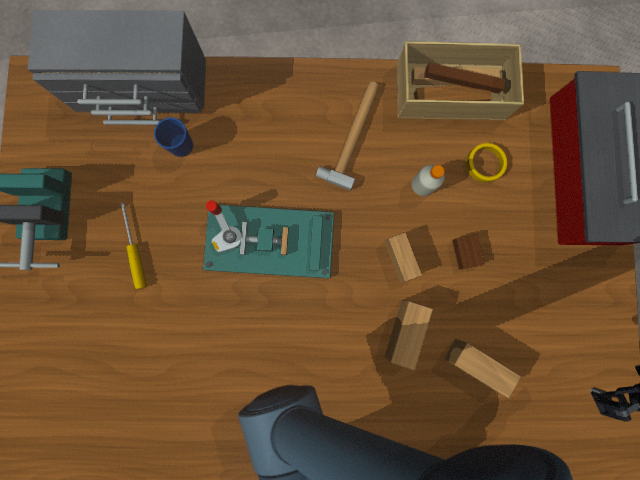

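View pics/scene1.png

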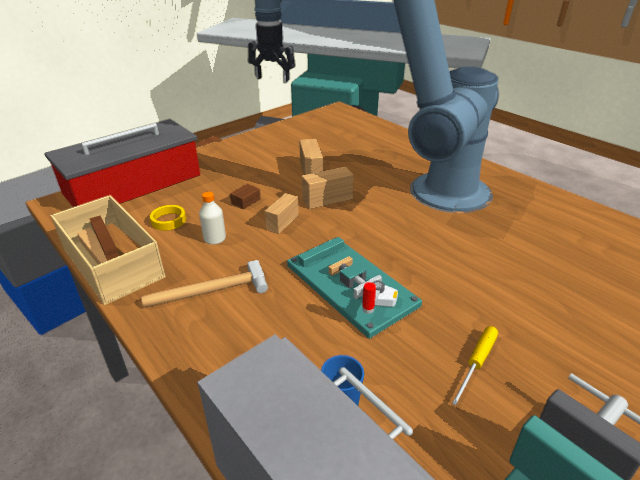

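The smallest oak block is at about (405,257) in the top view. The clamp plate's corners are near (209,205), (334,210), (331,278) and (204,274), with the handle at (213,207). The yellow mark is at (214,246).

Run:
```python
from h import *
im=cv2.imread('pics/top1.png')
a=cv2.resize(im[215:300,370:470],None,fx=4,fy=4,interpolation=cv2.INTER_CUBIC)
b=cv2.resize(im[190:290,190:350],None,fx=4,fy=4,interpolation=cv2.INTER_CUBIC)
c=np.zeros((760,640,3),np.uint8);c[:340,:400]=a;c[350:750,:640]=b
cv2.imwrite('pics/crop1.png',cv2.resize(c,None,fx=.78,fy=.78))
hsv=cv2.cvtColor(im,cv2.COLOR_BGR2HSV)
m=cv2.inRange(hsv,(70,60,30),(95,255,255));m[:, :190]=0;m[:,360:]=0;m[:190]=0;m[300:]=0
pts=cv2.findNonZero(m);r=cv2.minAreaRect(pts);cor=cv2.boxPoints(r);print(cor)
for p in cor: print(back('top',p,.02).round(4))
for q in ((389,239),(406,233),(423,275),(407,280)): print(back('top',q,.06).round(4))
```

```text
[[202.83835 269.50574]
 [207.08499 203.68292]
 [333.68704 211.85077]
 [329.4404  277.67358]]
[0.4351 0.2521 0.02  ]
[0.5837 0.2479 0.02  ]
[ 0.568  -0.0387  0.02  ]
[ 0.4195 -0.0298  0.02  ]
[ 0.5033 -0.1569  0.06  ]
[ 0.5168 -0.1942  0.06  ]
[ 0.426  -0.2299  0.06  ]
[ 0.4151 -0.195   0.06  ]
```

View pics/crop1.png

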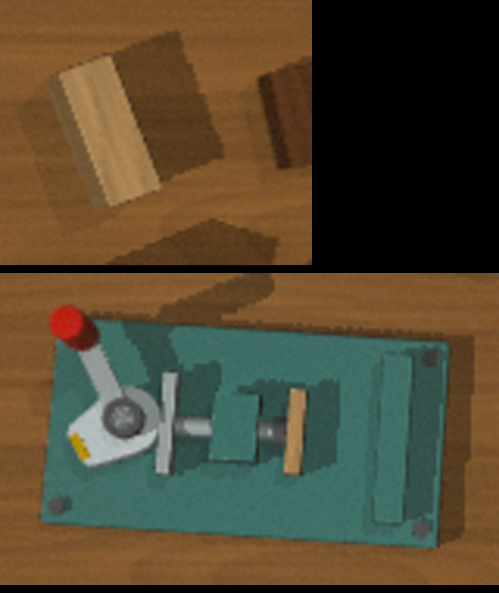

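```bash
cat >> h.py <<'E'
def fit(model,world):
    m=np.array(model,float);w=np.array(world)[:,:2]; a=(m-m.mean(0))@[1,1j]; b=(w-w.mean(0))@[1,1j]
    th=np.angle(np.vdot(a,b)); c=w.mean(0)@[1,1j]-np.exp(1j*th)*(m.mean(0)@[1,1j])
    res=abs(np.exp(1j*th)*(m@[1,1j])+c-w@[1,1j]); return np.array([c.real,c.imag]),th,res
def rows(P,jawdeg):
    """tool shift cm & turn about tool x to bring TCP to P with tool z at world angle jawdeg"""
    s=bot.get_state();M=R.from_rotvec(s['tcp_rot']).as_matrix()
    cur=np.degrees(np.arctan2(M[1,2],M[0,2])); t=-(jawdeg-cur); t=(t+90)%180-90
    print('shift cm',(M.T@(np.array(P)-s['tcp_pos'])*100).round(2),'turn x',round(t,1),'tilt',M[2].round(3))
E
python3 - <<'E'
from h import *
w=[back('top',q,.06) for q in ((386.3,239),(405.3,232.6),(421.3,275.3),(404.6,281.3))]
oc,ot,r=fit([[50,20],[50,-20],[-50,-20],[-50,20]]*np.array(.001),w);print('oak',oc,np.degrees(ot),r)
w=[back('top',q,.02) for q in ((209.2,204.4),(333.9,212.4),(330.4,277.8),(203.1,269.5))]
cc,ct,r=fit(np.array([[75,160],[75,-125],[-75,-125],[-75,160]])*.001,w);print('clamp',cc,np.degrees(ct),r)
T=lambda p:cc+np.array([[np.cos(ct),-np.sin(ct)],[np.sin(ct),np.cos(ct)]])@p
print('nest',T([0,-.051]),'axis',T([0,.1]))
h=back('top',(68/3.12+190,(327-273)/3.12+190),.112);a=T([0,.1]);d=h[:2]-a;print('handle',h,np.hypot(*d),np.degrees(np.arctan2(d[1],d[0])-ct))
y=back('top',(79/3.12+190,(446-273)/3.12+190),.045);d=y[:2]-a;print('mark',y,np.hypot(*d),np.degrees(np.arctan2(d[1],d[0])-ct))
rows([*oc,.16],np.degrees(ot)-90)
E
```

```text
oak [ 0.46462128 -0.18993915] 21.217303307956758 [0.00227258 0.00235306 0.00049369 0.00153509]
clamp [0.49984236 0.08837701] -3.131546572704705 [0.00172208 0.00176399 0.00117857 0.00157452]
nest [0.4970563  0.03745317] axis [0.50530522 0.18822769]
handle [0.55986097 0.21698991 0.112     ] 0.06167329571997372 30.930098366739962
mark [0.48694876 0.22093147 0.045     ] 0.037503298730739126 122.43680908911168
shift cm [  7.13  34.5  -21.05] turn x 3.1 tilt [-1. -0.  0.]
```

```bash
python3 -m crank '0 4 -2.4 0 0 0 0; 1 8 -5 0.5 0 0 0; 2 12 -7.3 1 0 0 0; 3 15.5 -9.5 1.5 0 0 0; 4 19 -11.5 2 0 0 0; 5 22.5 -13.7 2.5 0 0 0; 6 26 -15.9 3 0 0 0; 7 29.5 -18 3.1 0 0 0' ; python3 -m crank '0 3 -1.8 0 0 0 0; 0.1 5 -3 0 0 0 0; 0.1 5 -3.05 0 0 0 0; 0.1 5 -3.05 0 0 0 0'
python3 - <<'E'
from h import *
rows([0.4646,-.19,.16],21.2-90)
snap('wrist','w1.png')
for d in bot.place_of('wrist','oak_blank'):
    r,c=d['location']; print(d['confidence'],c,r,back('wrist',(c,r),0))
E
```

```text
clock: 1.47
tcp_pos: [0.4212, -0.2529, 0.166]
tcp_rot: [0.932, 1.361, -0.932]
contact_force: [-0.2, -0.4, -0.1]
finger_gap: 0.0853
clock: 1.8
tcp_pos: [0.4565, -0.2071, 0.1651]
tcp_rot: [0.929, 1.363, -0.93]
contact_force: [0.1, -0.9, -0.3]
finger_gap: 0.0856
shift cm [ 0.51  1.38 -1.3 ] turn x 0.2 tilt [-1. -0.  0.]
0.87 294.8 203.4 [ 0.46167975 -0.18817982  0.        ]
0.65 243.3 369.0 [ 2.97485906e-01 -1.98207721e-01 -5.55111512e-17]
```

View pics/w1.png

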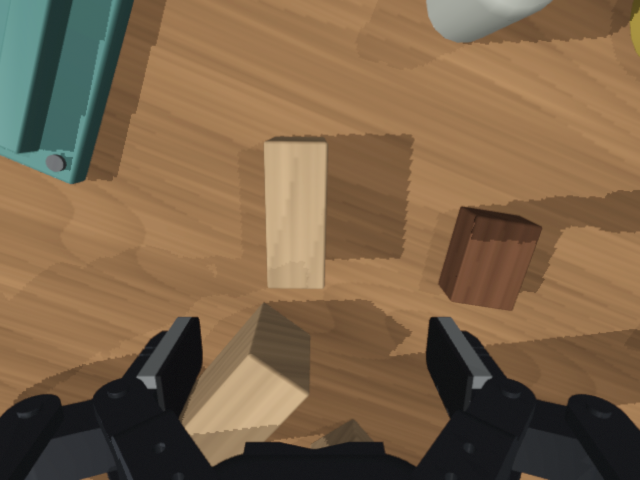

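The blank's top face in the wrist view has corners (264,141), (327,142), (325,289) and (267,289). It is well aligned with the jaws, and the larger block sits beyond its lower end.

Run:
```python
from h import *
w=[back('wrist',q,.06) for q in ((264,141),(327,142),(325,289),(267,289))]
oc,ot,r=fit(np.array([[50,20],[50,-20],[-50,-20],[-50,20]])*.001,w);print('oak',oc,np.degrees(ot),r)
rows([*oc,.025],np.degrees(ot)-90)
```

```text
oak [ 0.46490677 -0.19066585] 20.627083694047986 [0.00059995 0.00059173 0.00043374 0.00025659]
shift cm [14.02  1.51 -1.35] turn x 0.6 tilt [-1.    -0.     0.001]
```

```bash
python3 -m crank '2 1.5 -1.35 0.6 0 0 0; 5 1.5 -1.35 0.6 0 0 0; 8 1.5 -1.35 0.6 0 0 0; 11 1.5 -1.35 0.6 0 0 0; 13 1.5 -1.35 0.6 0 0 0; 13.9 1.5 -1.35 0.6 0 0 0; 13.9 1.5 -1.35 0.6 0 0 0' 50;  python3 -c "
from h import *
rows([0.4649,-.1907,.026],20.6-90)"
```

```text
clock: 2.48
tcp_pos: [0.4628, -0.1902, 0.0243]
tcp_rot: [0.942, 1.362, -0.943]
contact_force: [-0.2, 0.3, 0.0]
finger_gap: 0.0855
shift cm [-0.17  0.18  0.12] turn x -0.1 tilt [-1.    -0.003 -0.003]
```

```bash
python3 -m crank '-0.15 0 0 0 0 0 0.3; -0.15 0 0 0 0 0 0.6; -0.15 0 0 0 0 0 1; -0.15 0 0 0 0 0 1; -0.15 0 0 0 0 0 1; -0.15 0 0 0 0 0 1; -0.15 0 0 0 0 0 1; -0.15 0 0 0 0 0 1' 50;  python3 -m crank '-3 0 0 0 0 0 1; -6 0 0 0 0 0 1; -8 0 0 0 0 0 1; -9 0 0 0 0 0 1'; python3 -c "
from h import *
rows([0.4971,.0375,.115],-3.1-90)"
```

```text
clock: 3.15
tcp_pos: [0.4666, -0.1909, 0.0293]
tcp_rot: [0.939, 1.355, -0.939]
contact_force: [-1.5, -0.5, 6.7]
finger_gap: 0.039
clock: 3.48
tcp_pos: [0.4667, -0.1909, 0.1208]
tcp_rot: [0.939, 1.354, -0.939]
contact_force: [0.8, -0.1, -1.5]
finger_gap: 0.0393
shift cm [  0.53  10.9  -20.3 ] turn x 23.8 tilt [-1.     0.003  0.004]
```

```bash
python3 -m crank '0 1.5 -2.7 3 0 0 1; 0 3 -5.4 6 0 0 1; 0 4.5 -8.1 9 0 0 1; 0 6 -10.8 12 0 0 1; 0 7.5 -13.5 15 0 0 1; 0 9 -16.2 18 0 0 1; 0 10 -18.5 21 0 0 1; 0 10.9 -20.3 23.8 0 0 1' ; python3 -m crank '0 0 0 0 0 0 1; 0 0 0 0 0 0 1'
python3 - <<'E'
from h import *
rows([0.4971,.0375,.06],-3.1-90)
snap('wrist','w2.png')
for l,z in(('nest',.02),('pad',0),('cam_axis',.09),('handle',.058),('oak_blank',.09)):
  for d in bot.place_of('wrist',l):
    r,c=d['location']; print(l,d['confidence'],c,r,back('wrist',(c,r),z))
E
```

```text
clock: 4.15
tcp_pos: [0.4946, 0.0392, 0.1169]
tcp_rot: [1.247, 1.187, -1.246]
contact_force: [-0.3, -0.0, -1.7]
finger_gap: 0.0393
clock: 4.32
tcp_pos: [0.4949, 0.0376, 0.117]
tcp_rot: [1.247, 1.186, -1.248]
contact_force: [-0.4, 0.2, -2.2]
finger_gap: 0.0392
shift cm [5.7  0.23 0.  ] turn x 0.1 tilt [-1.    -0.001 -0.001]
oak_blank 0.92 612.7 443.9 [ 0.39609167 -0.11920324  0.09      ]
oak_blank 0.6 312.2 291.7 [0.49459917 0.03832913 0.09      ]
```

View pics/w2.png

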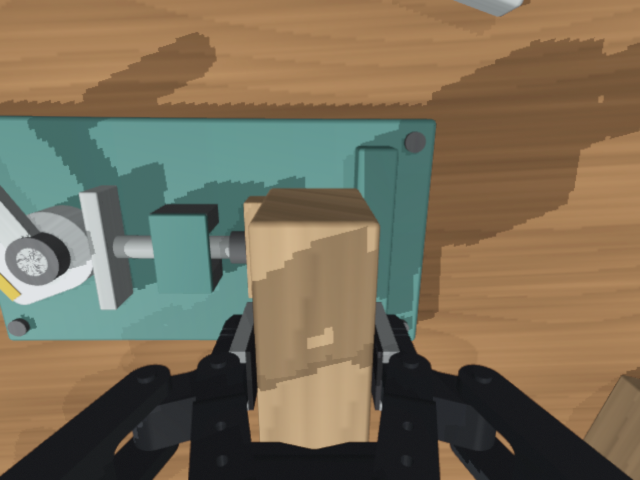

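Run:
```python
from h import *
q=[((435,120),.02,(75,-125)),((413,338),.02,(-75,-125)),((357,149),.042,(60,-77)),((246,199),.043,(30,-13))]
w=[back('wrist',a,z) for a,z,_ in q]
cc,ct,r=fit(np.array([m for *_,m in q])*.001,w);print('clamp',cc,np.degrees(ct),r)
T=lambda p:cc+np.array([[np.cos(ct),-np.sin(ct)],[np.sin(ct),np.cos(ct)]])@p
print('nest',T([0,-.051]),'axis',T([0,.1]),back('wrist',(33,260),.09))
# blank in hand: top face z~.15: left/right edges near
s=bot.get_state();print(s['tcp_pos'])
rows([*T([0,-.051]),.0535],np.degrees(ct)-90)
print([back('wrist',p,s['tcp_pos'][2]+.031) for p in((256,223),(378,223))])
```

```text
clamp [0.50270234 0.09099648] -3.69502529653668 [0.00164149 0.0025248  0.00149854 0.00203254]
nest [0.49941561 0.04010249] axis [0.50914691 0.1907886 ] [0.51787856 0.1664536  0.09      ]
[0.49540948 0.0359753  0.11751182]
shift cm [ 6.4   0.38 -0.43] turn x 0.5 tilt [-1.    -0.    -0.001]
[array([0.5454246 , 0.05191267, 0.14851182]), array([0.54346269, 0.01565235, 0.14851182])]
```

```bash
python3 -m crank '1 0.3 -0.25 0.3 0 0 1; 2.5 0.3 -0.25 0.3 0 0 1; 3.5 0.3 -0.25 0.3 0 0 1; 4.3 0.3 -0.25 0.3 0 0 1; 4.3 0.3 -0.25 0.3 0 0 1'
python3 - <<'E'
from h import *
s=bot.get_state();print(s['tcp_pos'],s['contact_force'])
snap('wrist','w3.png')
snap('scene','s3.png')
a=cv2.imread('pics/w3.png')[:,:];b=cv2.imread('pics/s3.png')[190:350,250:450]
cv2.imwrite('pics/c3.png',np.hstack([a[60:420,0:460][:,60:],cv2.resize(b,(400,320),interpolation=cv2.INTER_CUBIC)[:,:] if 0 else cv2.copyMakeBorder(cv2.resize(b,(400,320)),0,40,0,0,0)]))
E
```

```text
clock: 5.03
tcp_pos: [0.4966, 0.0365, 0.0723]
tcp_rot: [1.25, 1.188, -1.251]
contact_force: [-0.3, -0.3, -2.2]
finger_gap: 0.0389
[0.49659444 0.03649938 0.07230962] [-0.25717654 -0.33150348 -2.18770539]
```

View pics/c3.png

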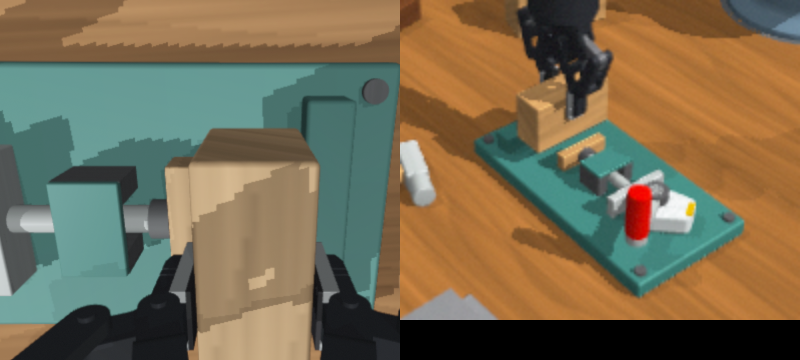

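Crop 3: the blank hangs just above the nest, between the pad (166,158) and the fence's inner top corner (303,97). I'll measure the side clearances.

Run:
```python
from h import *
ct=np.radians(-3.4);c,s=np.cos(ct),np.sin(ct);Ri=np.array([[c,s],[-s,c]])
for n,q,z in(('blankL',(267,188),.043),('blankR',(363,188),.043),('padback',(226,218),.043),('fence',(363,157),.042),('fence far',(415,158),.042),('cornerTop',(437,124),.02),('topL',(253,221),.103),('topR',(380,221),.103)):
    print(n,(Ri@back('wrist',q,z)[:2]*1000).round(1))
```

```text
blankL [543.3  88.9]
blankR [543.5  45.8]
padback [529.3 108.3]
fence [557.1  46.3]
fence far [556.7  23.4]
cornerTop [570.5   8.8]
topL [544.   86.1]
topR [544.2  47.6]
```

```bash
python3 -m crank '0 0.3 -0.38 0 0 0 1; 0.8 0.3 -0.38 0 0 0 1; 1.5 0.3 -0.38 0 0 0 1; 1.9 0.3 -0.38 0 0 0 1; 1.9 0.3 -0.38 0 0 0 1'; python3 -m crank '0.2 0 0 0 0 0 1;0.3 0 0 0 0 0 1; 0.3 0 0 0 0 0 1'
```

```text
clock: 5.55
tcp_pos: [0.5004, 0.0384, 0.0543]
tcp_rot: [1.25, 1.19, -1.247]
contact_force: [-0.4, -0.8, -2.5]
finger_gap: 0.0395
clock: 5.8
tcp_pos: [0.5015, 0.0384, 0.0525]
tcp_rot: [1.251, 1.188, -1.245]
contact_force: [-0.2, 0.2, -1.8]
finger_gap: 0.0389
```

```bash
python3 -m crank '0.15 0 0 0 0 0 1;0.3 0 0 0 0 0 1; 0.3 0 0 0 0 0 1'; python3 -m crank '0.1 0 0 0 0 0 1;0.1 0 0 0 0 0 1'
```

```text
clock: 6.05
tcp_pos: [0.5017, 0.0383, 0.0495]
tcp_rot: [1.251, 1.188, -1.245]
contact_force: [-0.9, 0.6, -1.6]
finger_gap: 0.0391
clock: 6.22
tcp_pos: [0.5017, 0.0384, 0.0494]
tcp_rot: [1.251, 1.187, -1.245]
contact_force: [-2.3, 0.4, 5.3]
finger_gap: 0.0397
```

```bash
python3 -m crank '-0.05 0 0 0 0 0 0.4;-0.1 0 0 0 0 0 0.3; -0.1 0 0 0 0 0 0.25; -0.1 0 0 0 0 0 0.25'; python3 -m crank '-2 0 0 0 0 0 0.25;-5 0 0 0 0 0 0.25; -8 0 0 0 0 0 0.25; -10 0 0 0 0 0 0.3; -12 0 0 0 0 0 0.4;-12 0 0 0 0 0 0.4';python3 - <<'E'
from h import *
snap('wrist','w4.png')
for l,z in(('cam_axis',.09),('handle',.058),('oak_blank',.02),('nest',.02)):
  for d in bot.place_of('wrist',l):
    r,c=d['location']; print(l,d['confidence'],c,r,back('wrist',(c,r),z))
E
```

```text
clock: 6.55
tcp_pos: [0.5018, 0.0384, 0.0497]
tcp_rot: [1.251, 1.187, -1.245]
contact_force: [0.3, 0.3, 0.1]
finger_gap: 0.064
clock: 7.05
tcp_pos: [0.5044, 0.0376, 0.1738]
tcp_rot: [1.254, 1.182, -1.239]
contact_force: [1.3, -0.4, 0.2]
finger_gap: 0.051
cam_axis 0.93 66.6 263.9 [0.50312576 0.19083467 0.09      ]
handle 0.62 30.2 163.7 [0.5600263  0.21833082 0.058     ]
oak_blank 0.8 314.2 230.0 [0.49541528 0.04013096 0.02      ]
oak_blank 0.78 569.9 407.6 [ 0.31813005 -0.18050958  0.02      ]
```

View pics/w4.png

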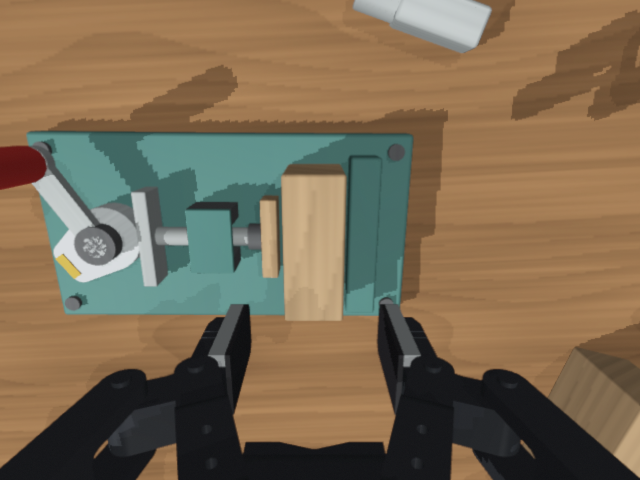

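Wrist view 4 shows the blank standing in the nest at (314,243), clear of the pad and the fence. The handle's base is near (40,163).

```bash
python3 -c "
from h import *
print(np.array(bot.get_state()['q']).round(2))
rows([.561,.218,.15],-135)"
```

```text
[-0.05  0.26 -0.25  1.06  0.    3.14]
shift cm [  1.9    5.11 -18.3 ] turn x 42.0 tilt [-1.    -0.003 -0.005]
```

Joint 6 is at its limit, so I'll turn the other way by about -138° to the equivalent grasp.

```bash
python3 -m crank '0 0.5 -2 -7 0 0 0.4; 0 1 -4 -14 0 0 0.4; 0 1.5 -6.5 -21 0 0 0.4; 0 2.2 -9 -28 0 0 0.4; 0 3 -12 -35 0 0 0.4; 0 3.8 -14.5 -42 0 0 0.4; 0 4.5 -17 -49 0 0 0.4; 0 5.1 -18.3 -56 0 0 0.4' >/dev/null;  python3 -m crank '0 0 0 -7 0 0 0.4; 0 0 0 -14 0 0 0.4; 0 0 0 -21 0 0 0.4; 0 0 0 -28 0 0 0.4; 0 0 0 -35 0 0 0.4; 0 0 0 -42 0 0 0.4; 0 0 0 -49 0 0 0.4; 0 0 0 -56 0 0 0.4' >/dev/null; python3 -m crank '0 0 0 -7 0 0 0.4; 0 0 0 -14 0 0 0.4; 0 0 0 -21 0 0 0.4; 0 0 0 -26 0 0 0.4; 0 0 0 -26 0 0 0.4;0 0 0 -26 0 0 0.4'
python3 - <<'E'
from h import *
rows([.561,.218,.15],45)
snap('wrist','w5.png');snap('top','t5.png')
for l,z in(('cam_axis',.09),('handle',.058)):
 for n in('wrist','top'):
  for d in bot.place_of(n,l):
    r,c=d['location']; print(n,l,d['confidence'],c,r,back(n,(c,r),z))
im=cv2.cvtColor(cv2.imread('pics/w5.png'),cv2.COLOR_BGR2HSV)
m=cv2.inRange(im,(0,150,60),(8,255,255))|cv2.inRange(im,(172,150,60),(180,255,255))
print(cv2.boundingRect(cv2.findNonZero(m)))
E
```

```text
clock: 9.13
tcp_pos: [0.5612, 0.2177, 0.1692]
tcp_rot: [-0.609, 1.483, 0.616]
contact_force: [0.6, -0.1, 0.0]
finger_gap: 0.0511
shift cm [1.92 0.03 0.  ] turn x -0.1 tilt [-1.     0.004  0.002]
wrist cam_axis 0.96 216.1 223.5 [0.50684507 0.19250347 0.09      ]
top cam_axis 0.75 228.6 232.3 [0.51098287 0.18479125 0.09      ]
wrist handle 0.78 320.2 240.2 [0.56572192 0.22206526 0.058     ]
(300, 226, 42, 62)
```

View pics/w5.png

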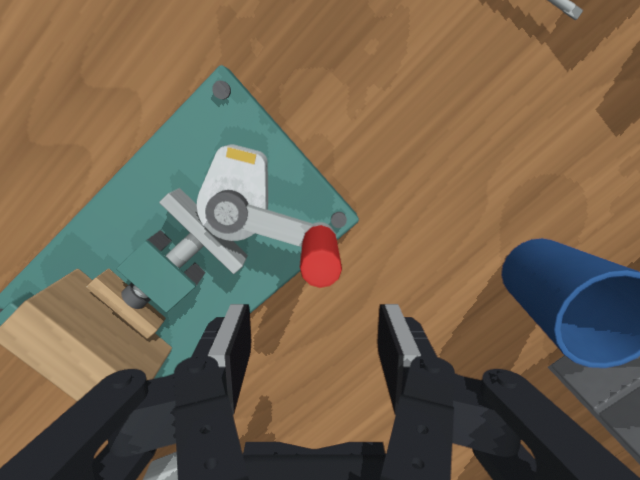

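Wrist view 5 shows the handle top at about (321,265), midway between the jaws. The blue cup's near edge is at (503,265), to the right.

Run:
```python
from h import *
h=back('wrist',(321,266),.112);print('handle top',h,'shaft top',[back('wrist',(228,212),z) for z in(.05,.06,.09)])
print('cup',back('wrist',(560,250),0),back('wrist',(503,265),.0),back('wrist',(556,320),.09))
b=back('wrist',(320,240),.058);print('base',b)
rows([*h[:2],.069],45)
```

```text
handle top [0.56400229 0.22301171 0.112     ] shaft top [array([0.50799255, 0.18969966, 0.05      ]), array([0.50788482, 0.19293593, 0.06      ]), array([0.5075616 , 0.20264472, 0.09      ])]
cup [0.72939787 0.34723848 0.        ] [0.70666902 0.30528674 0.        ] [0.70315865 0.2976391  0.09      ]
base [0.56563194 0.22206972 0.058     ]
shift cm [10.14  0.18  0.47] turn x -0.0 tilt [-1.     0.003  0.004]
```

```bash
python3 -m crank '0 0.17 0.45 0 0 0 0.4; 3 0.17 0.45 0 0 0 0.4; 6 0.17 0.45 0 0 0 0.4; 8.5 0.17 0.45 0 0 0 0.4; 10 0.17 0.45 0 0 0 0.4; 10 0.17 0.45 0 0 0 0.4' 25; python3 -m crank '0 0 0 0 0 0 0.6; 0 0 0 0 0 0 0.8; 0 0 0 0 0 0 1; 0 0 0 0 0 0 1; 0 0 0 0 0 0 1; 0 0 0 0 0 0 1' 25; python3 -c "
from h import *
rows([.564,.2225,.069],45)"
```

```text
clock: 9.93
tcp_pos: [0.5609, 0.2222, 0.0665]
tcp_rot: [-0.61, 1.487, 0.619]
contact_force: [-0.6, 0.4, -0.4]
finger_gap: 0.0516
clock: 10.43
tcp_pos: [0.5639, 0.2223, 0.072]
tcp_rot: [-0.611, 1.48, 0.617]
contact_force: [-4.4, -3.1, 4.1]
finger_gap: 0.0233
shift cm [0.3  0.   0.02] turn x 0.0 tilt [-1.     0.002  0.003]
```

```bash
cat >> h.py <<'E'
A=np.array([.507,.191])
def arc(a0,steps,x=0):
    a0=np.radians(a0-45)
    for t in steps:
        a=a0+np.radians(t); print(t,'%.2f %.2f %.2f 0 0 0 1;'%(x,6.5*(np.sin(a)-np.sin(a0)),6.5*(np.cos(a)-np.cos(a0))))
def st(A=A):
    s=bot.get_state();d=np.array(s['tcp_pos'])[:2]-A;f=np.array(s['contact_force'])
    a=np.arctan2(d[1],d[0]);t=np.array([-np.sin(a),np.cos(a)]);u=np.array([np.cos(a),np.sin(a)])
    print('t',s['clock'],'r',round(np.hypot(*d),4),'ang',round(np.degrees(a),1),'z',round(s['tcp_pos'][2],4),'Ft',round(f[:2]@t,1),'Fr',round(f[:2]@u,1),'Fz',f[2].round(1),'gap',s['finger_gap'])
E
python3 - <<'E'
from h import *
import cv2
s=bot.get_state()
# mark from picture w5: recompute camera pose by camera at that TCP shift
M=K('wrist')[2];k,D,_=K('wrist')
o=np.array([.5612,.2177,.1692])-s['tcp_pos'];E=M.copy();E[:3,3]=M[:3,3]-M[:3,:3]@o
for z in(.04,.045,.05):
    p=back('wrist',(241,155),z,(k,D,E));d=p[:2]-A;print(z,p.round(4),np.hypot(*d).round(4),np.degrees(np.arctan2(d[1],d[0])).round(1))
st();arc(28.8,range(8,49,8),.2)
E
```

```text
0.04 [0.4875 0.223  0.04  ] 0.0375 121.4
0.045 [0.4878 0.2239 0.045 ] 0.0381 120.3
0.05 [0.4881 0.2249 0.05  ] 0.0388 119.2
t 10.4333 r 0.0649 ang 28.8 z 0.072 Ft -0.6 Fr -5.3 Fz 4.1 gap 0.02331709781230267
8 0.20 0.89 0.19 0 0 0 1;
16 0.20 1.79 0.26 0 0 0 1;
24 0.20 2.70 0.20 0 0 0 1;
32 0.20 3.58 0.01 0 0 0 1;
40 0.20 4.44 -0.29 0 0 0 1;
48 0.20 5.24 -0.72 0 0 0 1;
```

```bash
python3 -m crank '0.1 0.45 0.1 0 0 0 1; 0.2 0.9 0.19 0 0 0 1; 0.2 1.8 0.26 0 0 0 1; 0.2 2.7 0.2 0 0 0 1; 0.2 3.6 0 0 0 0 1; 0.2 4.45 -0.3 0 0 0 1; 0.2 5.25 -0.7 0 0 0 1; 0.2 5.25 -0.7 0 0 0 1'; python3 -c "
from h import *
st();arc(76.8,range(8,49,8))"
```

```text
clock: 11.1
tcp_pos: [0.5225, 0.2529, 0.0718]
tcp_rot: [-0.615, 1.478, 0.612]
contact_force: [-4.0, -10.1, 12.5]
finger_gap: 0.0232
t 11.1 r 0.0638 ang 76.0 z 0.0718 Ft 1.4 Fr -10.8 Fz 12.5 gap 0.023181248706852908
8 0.00 0.74 -0.53 0 0 0 1;
16 0.00 1.39 -1.16 0 0 0 1;
24 0.00 1.95 -1.87 0 0 0 1;
32 0.00 2.41 -2.65 0 0 0 1;
40 0.00 2.75 -3.49 0 0 0 1;
48 0.00 2.97 -4.37 0 0 0 1;
```

```bash
python3 -m crank '0 0 0 0 0 0 0.6; 0 0 0 0 0 0 0.55; 0 0 0 0 0 0 0.55; 0.1 0 0 0 0 0 0.55'
python3 - <<'E'
from h import *
st();snap('wrist','w6.png')
im=cv2.cvtColor(cv2.imread('pics/w6.png'),cv2.COLOR_BGR2HSV)
m=cv2.inRange(im,(0,150,60),(8,255,255))|cv2.inRange(im,(172,150,60),(180,255,255))
x,y,w,h=cv2.boundingRect(cv2.findNonZero(m));print(x,y,w,h)
for d in bot.place_of('wrist','cam_axis'):
    r,c=d['location'];print(d['confidence'],back('wrist',(c,r),.09))
E
```

```text
clock: 11.43
tcp_pos: [0.5228, 0.2555, 0.0682]
tcp_rot: [-0.61, 1.478, 0.618]
contact_force: [0.2, -0.7, -1.1]
finger_gap: 0.0382
t 11.4333 r 0.0664 ang 76.2 z 0.0682 Ft -0.4 Fr -0.7 Fz -1.1 gap 0.038227424085002376
271 289 75 133
```

View pics/w6.png

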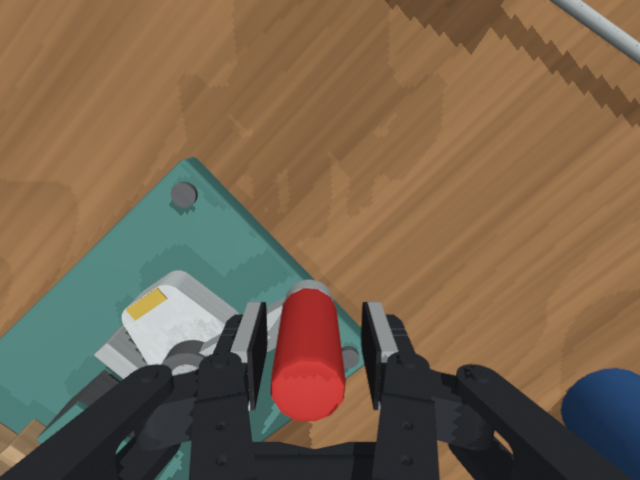

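Wrist view 6 shows the handle loose between the jaws, with its top at (308,388), a few pixels left of the jaws' middle.

Run:
```python
from h import *
h=back('wrist',(308,386),.112);d=h[:2]-A;print(h,np.hypot(*d),np.degrees(np.arctan2(d[1],d[0])))
h=back('wrist',(310,288),.058);d=h[:2]-A;print(h,np.hypot(*d),np.degrees(np.arctan2(d[1],d[0])))
rows([*h[:2],.066],45)
```

```text
[0.5188917  0.25685398 0.112     ] 0.06691905202992753 79.76401692388991
[0.51372574 0.26251452 0.058     ] 0.07183009475125376 84.62729609849167
shift cm [ 0.15  1.11 -0.07] turn x 0.0 tilt [-1.     0.003  0.004]
```

```bash
python3 -m crank '0.1 0.25 -0.2 0 0 0 0.55; 0.1 0.25 -0.2 0 0 0 0.7; 0.1 0.25 -0.2 0 0 0 1; 0.1 0.25 -0.2 0 0 0 1; 0.1 0.25 -0.2 0 0 0 1; 0.1 0.25 -0.2 0 0 0 1' 28; python3 -c "
from h import *
st();s=bot.get_state();print(s['tcp_pos'],s['contact_force'])"
```

```text
clock: 12.03
tcp_pos: [0.5185, 0.2556, 0.0665]
tcp_rot: [-0.61, 1.48, 0.619]
contact_force: [0.2, 2.0, -1.6]
finger_gap: 0.0234
t 12.0333 r 0.0656 ang 79.9 z 0.0665 Ft 0.2 Fr 2.0 Fz -1.6 gap 0.023435110464722856
[0.51851666 0.25563178 0.066492  ] [ 0.16057525  2.04700432 -1.61075943]
```

```bash
python3 -c "
from h import *
arc(79.9,range(7,50,7))"
```

```text
7 0.00 0.62 -0.49 0 0 0 1;
14 0.00 1.18 -1.06 0 0 0 1;
21 0.00 1.66 -1.69 0 0 0 1;
28 0.00 2.07 -2.37 0 0 0 1;
35 0.00 2.39 -3.10 0 0 0 1;
42 0.00 2.61 -3.86 0 0 0 1;
49 0.00 2.74 -4.64 0 0 0 1;
```

```bash
python3 -m crank '0 0.62 -0.49 0 0 0 1; 0 1.18 -1.06 0 0 0 1; 0 1.66 -1.69 0 0 0 1; 0 2.07 -2.37 0 0 0 1; 0 2.07 -2.37 0 0 0 1' ; python3 -c "
from h import *
st();arc(107.9,range(7,50,7))"
```

```text
clock: 12.45
tcp_pos: [0.4868, 0.2545, 0.0666]
tcp_rot: [-0.61, 1.477, 0.62]
contact_force: [4.5, 5.8, -8.9]
finger_gap: 0.0228
t 12.45 r 0.0666 ang 107.6 z 0.0666 Ft -6.1 Fr 4.2 Fz -8.9 gap 0.022788898730041172
7 0.00 0.32 -0.73 0 0 0 1;
14 0.00 0.54 -1.49 0 0 0 1;
21 0.00 0.68 -2.27 0 0 0 1;
28 0.00 0.71 -3.06 0 0 0 1;
35 0.00 0.65 -3.85 0 0 0 1;
42 0.00 0.50 -4.63 0 0 0 1;
49 0.00 0.24 -5.39 0 0 0 1;
```

```bash
python3 -m crank '0.1 0.4 -0.7 0 0 0 1; 0.15 0.63 -1.47 0 0 0 1; 0.15 0.76 -2.26 0 0 0 1; 0.15 0.78 -3.08 0 0 0 1; 0.15 0.78 -3.08 0 0 0 1' ; python3 -c "
from h import *
st(np.array([.506,.1922]));arc(135.9,range(5,50,5))"
```

```text
clock: 12.87
tcp_pos: [0.46, 0.2391, 0.0665]
tcp_rot: [-0.608, 1.475, 0.622]
contact_force: [1.0, 8.6, 0.5]
finger_gap: 0.0234
t 12.8667 r 0.0657 ang 134.5 z 0.0665 Ft -6.7 Fr 5.4 Fz 0.5 gap 0.023362887047830162
5 0.00 -0.03 -0.57 0 0 0 1;
10 0.00 -0.12 -1.13 0 0 0 1;
15 0.00 -0.25 -1.68 0 0 0 1;
20 0.00 -0.43 -2.22 0 0 0 1;
25 0.00 -0.65 -2.74 0 0 0 1;
30 0.00 -0.92 -3.24 0 0 0 1;
35 0.00 -1.23 -3.71 0 0 0 1;
40 0.00 -1.59 -4.15 0 0 0 1;
45 0.00 -1.98 -4.57 0 0 0 1;
```

```bash
python3 -m crank '0 0.05 -0.57 0 0 0 1; 0 0 -1.13 0 0 0 1; 0 -0.13 -1.68 0 0 0 1; 0 -0.13 -1.68 0 0 0 1' ; python3 -c "
from h import *
B=np.array([.506,.1922]);st(B)
print(bot.get_state()['contact_force']);snap('wrist','w7.png')
for l in('pad','nest'):
  for d in bot.place_of('wrist',l): print(l,d)
"
```

```text
clock: 13.2
tcp_pos: [0.4488, 0.225, 0.0664]
tcp_rot: [-0.609, 1.477, 0.619]
contact_force: [-1.7, 3.9, 5.5]
finger_gap: 0.0232
t 13.2 r 0.066 ang 150.2 z 0.0664 Ft -2.5 Fr 3.4 Fz 5.5 gap 0.023214063285311663
[-1.73942719  3.86632485  5.46987301]
```

View pics/w7.png

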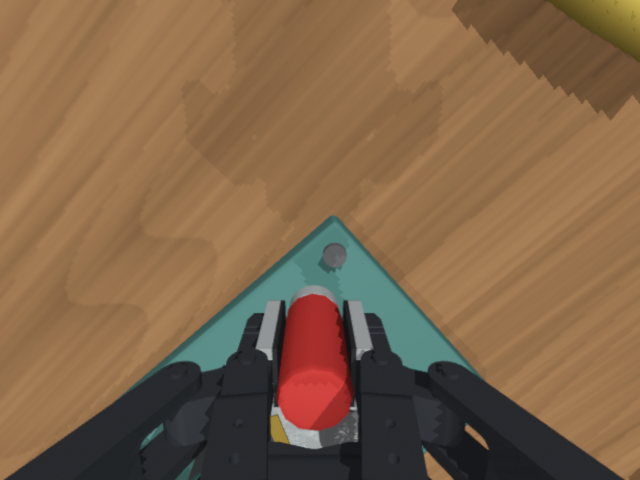

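Wrist view 7 shows the handle gripped at (316,370), but the gripper hides the cam apart from the yellow at (278,430). I'll go on by feel in small steps.

```bash
F='from h import *
st(np.array([.506,.1922]))'; python3 -m crank '0 -0.1 -0.25 0 0 0 1; 0 -0.1 -0.25 0 0 0 1'>/dev/null; python3 -c "$F"; python3 -m crank '0 -0.1 -0.25 0 0 0 1; 0 -0.1 -0.25 0 0 0 1' >/dev/null; python3 -c "$F"; python3 -m crank '0 -0.1 -0.25 0 0 0 1; 0 -0.1 -0.25 0 0 0 1' >/dev/null; python3 -c "$F"
```

```text
t 13.5167 r 0.066 ang 152.6 z 0.0663 Ft -3.0 Fr 3.7 Fz 7.5 gap 0.023287567088679142
t 13.6833 r 0.066 ang 155.3 z 0.0663 Ft -0.9 Fr 3.7 Fz 9.2 gap 0.023189453394114764
t 13.85 r 0.0661 ang 157.9 z 0.0663 Ft -0.8 Fr 4.8 Fz 9.5 gap 0.023052192149609144
```

```bash
F='from h import *
st(np.array([.506,.1922]))'; python3 -m crank '0 -0.13 -0.23 0 0 0 1; 0 -0.13 -0.23 0 0 0 1'>/dev/null; python3 -c "$F"; python3 -m crank '0 -0.14 -0.23 0 0 0 1; 0 -0.14 -0.23 0 0 0 1' >/dev/null; python3 -c "$F"; python3 -c "
from h import *
snap('scene','s8.png');snap('top','t8.png')
a=cv2.resize(cv2.imread('pics/s8.png')[220:340,270:430],(800,600),interpolation=cv2.INTER_CUBIC)
b=cv2.resize(cv2.imread('pics/t8.png')[195:285,195:345],(800,480),interpolation=cv2.INTER_CUBIC)
c=np.vstack([a,b]);cv2.imwrite('pics/c8.png',cv2.resize(c,(440,594)))"
```

```text
t 14.0167 r 0.0661 ang 160.6 z 0.0663 Ft 0.7 Fr 4.7 Fz 10.1 gap 0.023015087396717485
t 14.1833 r 0.0661 ang 163.3 z 0.0663 Ft 1.8 Fr 4.0 Fz 11.7 gap 0.023517386916255833
```

The tangential force changed sign at about 159°, where the mark put the first corner. I'll go on to about 174°.

```bash
F='from h import *
st(np.array([.506,.1922]))'; python3 -m crank '-0.1 -0.14 -0.26 0 0 0 1; -0.1 -0.14 -0.26 0 0 0 1'>/dev/null; python3 -c "$F"; python3 -m crank '-0.1 -0.15 -0.25 0 0 0 1; -0.1 -0.15 -0.25 0 0 0 1' >/dev/null; python3 -c "$F"; python3 -m crank '0 -0.16 -0.25 0 0 0 1; 0 -0.16 -0.25 0 0 0 1' >/dev/null; python3 -c "$F";  python3 -m crank '0 -0.16 -0.25 0 0 0 1; 0 -0.16 -0.25 0 0 0 1' >/dev/null; python3 -c "$F"
```

```text
t 14.45 r 0.0661 ang 166.7 z 0.0664 Ft 3.0 Fr 4.2 Fz 8.2 gap 0.02315807882648869
t 14.6167 r 0.0661 ang 169.6 z 0.0664 Ft 4.4 Fr 2.8 Fz 3.2 gap 0.023143098583794104
t 14.7833 r 0.0661 ang 171.9 z 0.0664 Ft 4.5 Fr 4.6 Fz 3.2 gap 0.02314112774095805
t 14.95 r 0.0661 ang 173.6 z 0.0665 Ft 2.4 Fr 5.7 Fz 1.0 gap 0.023057476742570727
```

```bash
python3 -c "
from h import *
snap('scene','s8.png');snap('top','t8.png')
a=cv2.resize(cv2.imread('pics/s8.png')[220:340,270:430],(800,600),interpolation=cv2.INTER_CUBIC)
b=cv2.resize(cv2.imread('pics/t8.png')[195:285,195:345],(800,480),interpolation=cv2.INTER_CUBIC)
c=np.vstack([a,b]);cv2.imwrite('pics/c8.png',cv2.resize(c,(440,594)))"
```

```text
(no output)
```

View pics/c8.png

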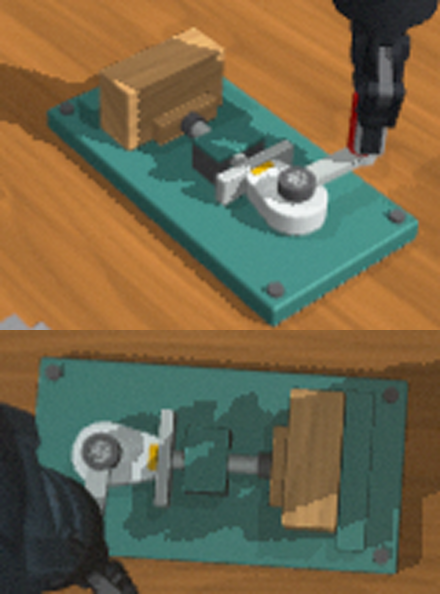

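The picture shows the yellow flat facing the foot, the pad on the blank and the blank at the fence. The drawing force is dying away, so I'll take a small last step and then release.

```bash
F='from h import *
st(np.array([.506,.1922]))'; python3 -m crank '0 -0.02 -0.15 0 0 0 1; 0 -0.02 -0.15 0 0 0 1'; python3 -c "$F"; python3 -m crank '0 0 0 0 0 0 0.75; 0 0 0 0 0 0 0.55; 0 0 0 0 0 0 0.45; 0 0 0 0 0 0 0.4;0 0 0 0 0 0 0.4'; python3 -m crank '-1.5 0 0 0 0 0 0.4; -4 0 0 0 0 0 0.4; -7 0 0 0 0 0 0.4; -10 0 0 0 0 0 0.4; -13 0 0 0 0 0 0.4'; python3 -m crank '-1 3.5 0 0 0 0 0.4; -2 7 0 0 0 0 0.4; -3 9 0 0 0 0 0.4; -3 9 0 0 0 0 0.4; -3 9 0 0 0 0 0.4;-3 9 0 0 0 0 0.4';  python3 - <<'E'
from h import *
w=snap('wrist','w9.png');snap('scene','s9.png');snap('top','t9.png')
a=cv2.resize(cv2.imread('pics/s9.png')[220:340,270:430],(400,300),interpolation=cv2.INTER_CUBIC)
b=cv2.resize(cv2.imread('pics/t9.png')[195:285,195:345],(500,300),interpolation=cv2.INTER_CUBIC)[:,:400]
c=np.vstack([np.hstack([a,b]),np.hstack([cv2.resize(cv2.imread('pics/t9.png'),(400,300)),cv2.resize(w[:,:,::-1],(400,300))])])
cv2.imwrite('pics/c9.png',c)
E
```

```text
clock: 15.22
tcp_pos: [0.4403, 0.1991, 0.0665]
tcp_rot: [-0.61, 1.48, 0.619]
contact_force: [-3.5, 1.8, -1.0]
finger_gap: 0.0235
t 15.2167 r 0.0661 ang 174.0 z 0.0665 Ft -1.4 Fr 3.6 Fz -1.0 gap 0.023532946383875302
clock: 15.63
tcp_pos: [0.4422, 0.199, 0.0675]
tcp_rot: [-0.611, 1.478, 0.617]
contact_force: [-0.3, -0.3, -0.1]
finger_gap: 0.0517
clock: 16.05
tcp_pos: [0.441, 0.198, 0.1985]
tcp_rot: [-0.611, 1.479, 0.617]
contact_force: [0.2, -0.3, 0.4]
finger_gap: 0.0513
clock: 16.55
tcp_pos: [0.3777, 0.2614, 0.2271]
tcp_rot: [-0.611, 1.479, 0.617]
contact_force: [0.4, 0.7, 0.1]
finger_gap: 0.0516
```

View pics/c9.png

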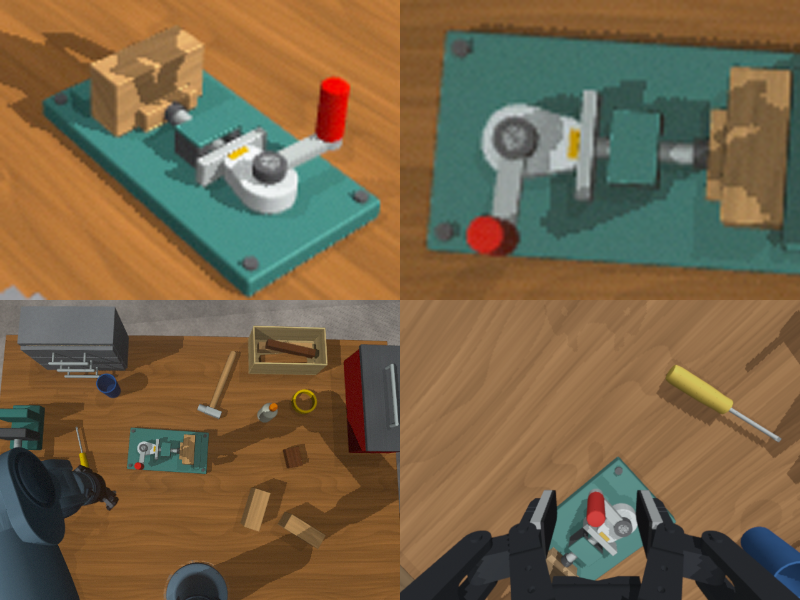

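After release the clamp holds. The yellow flat is on the foot, the pad is on the blank, the blank is at the fence, and the handle has stayed at about 174°. The bystanders are where they were.

```bash
python3 -c "
from workcell import bot
print(bot.hand_in(), bot.get_state()['clock'])"
```

```text
the job is handed in; nothing more can be done
the job is handed in; nothing more can be done
```

The job is done and handed in at about 17 s of the 70 s allowed; the interface gives no verdict. The smallest oak block stands in the nest. The crank went counter-clockwise in a 25–28 N grip until the follower's foot sat on the cam's yellow flat.

- **Feel:** the handle resisted with up to about 7 N along its path. It began to draw on at about 159° (world angle), and the force died away at about 174°. The yellow mark had put the flat's middle at about 175°.
- **After release:** the last pictures show the yellow flat still on the foot, the pad pressed on the blank and the blank at the fence. The handle had not sprung back. The arm is clear of everything and the bystanders look unmoved.
- **Regrip:** the first grip sat slightly high and pushed on the handle (about 11 N sideways, 12 N upward). I let go and gripped again lower, while the cam should still have been on its round.
- **Disagreements:** my position estimates for the clamp differed by 2–4 mm between cameras. I settled the placing by measuring the gaps from the blank to the fence and pad in one close picture.
- **Not measured:** I judged the follower's travel from the pictures and the feel, not as a number.

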